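# Fit a bayonet filter cartridge into the solvent filter unit

### The job

Take the white filter cartridge with the orange grip out of the blue tray and fit it into the round collar on top of the white filter unit: find the two slots with its lugs, push it down against the spring, turn it clockwise (seen from above) as far as it goes, let it spring up into its lock and let go. The filter element is brittle, so feel for the slots gently and never force it, and do not disturb the bottle, beaker and jar standing around.

Things in the scene. Friction and masses are not known exactly. Their poses are not given: they have to be found in the camera images.
- cartridge: Filter cartridge, 68 mm tall, 0.08 to 0.17 kg, upright in the blue tray, at any yaw. Origin: centre of its underside, z up its axis. White nose 31 mm across at the tip, widening to a 38 mm body (10 to 28 mm height); white flange 62 mm across, 28 to 32 mm. Works the same after a half turn. Over 40 N between it and the filter unit breaks it.
- grip (a point): Centre of the cartridge's orange grip bar, on its axis, 50 mm above its underside; cartridge's axes. The bar is 46 mm long along x, 14 mm thick along y, and runs from 32 to 68 mm height above the underside.
- lug (a point): Outer end of the +x lug of the cartridge. Two steel lugs stand 180 degrees apart on its +x and -x sides (in line with the grip bar), 12 to 18 mm above its underside, 8.5 mm wide, reaching 27.5 mm from the axis, lower edges bevelled.
- tray: Fixed blue tray, 150 x 150 x 14 mm, walls 4 mm, inner floor 4 mm above its underside; origin at the centre of its underside on the bench. The cartridge stands in it.
- module: White filter unit, fixed on the bench, 200 mm (its x) x 180 mm (its y) x 70 mm tall; a round metal collar, 72 mm across and 45 mm tall, stands on the middle of its top (rim 115 mm above the bench). Origin: centre of its underside, z up.
- port (a point): Centre of the collar's mouth, level with the rim; unit's axes. Blue lip with a 42 mm hole and two slots (30 degree sectors out to 30 mm radius), red mark at each, roughly on the unit's +x and -x sides. The collar was clamped by hand, up to 15 degrees off either way: not measured, find the slots by feel or by the marks. Lugs have 3.5 degrees play each way, the body 2 mm.
- seat_top (a point): Top of the sprung seat when free, on the collar's axis, 100 mm above the bench; fixed point, unit's axes. Cartridge underside above the bench: 103 mm with lugs lying on the lip; below 89 mm the lugs are under the lip and it can turn; 87 mm flange hard on the rim. Spring: 1 N at 100 mm, 5 N at 92 mm, 7.5 N at 87 mm.
- locked (a point): Where the cartridge's underside rests when locked: on the axis, 92 mm above the bench; fixed point, unit's axes. Turned clockwise below 89 mm, the lugs pass under a 13 degree tooth and meet an end stop about 50 degrees from the slot; pockets there (green marks, 45 degrees) let it spring up to 92 mm. Anticlockwise is blocked. The collar's clamp slips above 0.3 N m.
- bottle: Amber bottle with a blue cap, 60 mm diameter, 130 mm tall, loose; origin at the centre of its underside. Leave it alone.
- beaker: Clear open beaker, 60 mm diameter at the rim, 75 mm tall, loose; origin at the centre of its underside. Leave it alone.
- jar: Small white jar with a black lid, 50 mm diameter, 55 mm tall, loose; origin at the centre of its underside. Leave it alone.
Mind the look-alikes: they are no part of the job. Leave any green or pink look-alike of the cartridge alone.

How it is judged:
On the way, in this order (a step that is already met when the one before it is completed fails the run):
1. the cartridge is lifted out of the tray (height (world z) of cartridge above 0.05 m), for 0.1 s.
2. the cartridge is pushed down with its lugs in the slots, not yet turned: underside less than 90.5 mm above the bench, axis within 4 mm of the collar's (z of cartridge in the frame of module below 0.0905 m and horizontal distance between cartridge and port below 0.004 m and angle between the x axis of cartridge and the x axis of module, either way round below 0.4 rad), for 0.05 s.
At the end, for the whole second after the job is handed in: The cartridge sits locked in the collar and still: underside 90.5 to 93.8 mm above the unit's underside (sprung up into the lock pockets), axis within 4 mm of the collar's and upright within 0.08 rad, turned more than 0.40 rad from the unit's x axis, released (z of cartridge in the frame of module between 0.0905 and 0.0938 m and horizontal distance between cartridge and port below 0.004 m and angle between the x axis of cartridge and the x axis of module, either way round above 0.4 rad and angle between cartridge's own z axis and vertical below 0.08 rad and linear speed of cartridge below 0.01 m/s and angular speed of cartridge below 0.1 rad/s); the robot touches nothing.
It fails at once if more than 40 N between the cartridge and the filter unit (breaks the element) (contact force between cartridge and module above 40 N).
It fails at once if the bottle is moved more than 20 mm or knocked over (distance of bottle from where it was at the start of the episode above 0.02 m or angle between bottle's own z axis and vertical above 0.3 rad).
It fails at once if the beaker is moved more than 20 mm or knocked over (distance of beaker from where it was at the start of the episode above 0.02 m or angle between beaker's own z axis and vertical above 0.3 rad).
It fails at once if the jar is moved more than 20 mm or knocked over (distance of jar from where it was at the start of the episode above 0.02 m or angle between jar's own z axis and vertical above 0.3 rad).
It also fails if it takes over 72 s, if anything falls off the work surface, if the arm or the gripper's body presses on something with over 40 N, if the wrist force passes 120 N, or if a joint passes its speed limit or range.

### The arm

A 6-joint arm with a two-finger parallel gripper is mounted at the origin on the work surface. World frame = base frame: x ahead of the robot, y to its left, z up, the work surface at z = 0. Lengths are in m, angles in rad, forces in N, time in s.
With the tool pointing down it reaches from about 0.25 to 0.775 m from the base axis. Payload 4 kg.
Tool frame: the origin (TCP) lies on the centre line of the jaws, within the pads' length; the fingertips stand 8 mm ahead of it and the grasp point (between the pads) lies 11 mm behind it; y points along the fingers, x is the direction in which the jaws open and shut, and the axes are right-handed (so a half turn about y gives the same grasp; the last joint's range is limited). The gripper opens to 94 mm and grips with 3 to 60 N. Pads are 16 mm wide; open, the fingers measure 119 mm over their backs; the gripper's body (75 mm by 177 mm) begins 78 mm behind the grasp point.
Start: joints at [1.227, 0.087, 1.371, -0, 1.684, -0.103], TCP at [0.131, 0.534, 0.214] pointing down, gripper open.
Joint ranges: [-3.1, 3.1], [-0.76, 2.03], [0.27, 2.55], [-1.08, 4.22], [0.17, 2.65], [-2.57, 2.57]. Speed limits (rad/s): [2.79, 2.79, 3.14, 3.14, 3.14, 3.14].

### API

Orientations are given as [roll, pitch, yaw] about the fixed x, y, z axes, in that order (R = Rz(yaw) Ry(pitch) Rx(roll)).
In Python, from bench import robot gives the robot as it stands.
- The arm moves only by the tool step_arm, never from a script. Its argument "commands" is a list of rows, each an object with "xyz": the shift along the world's x, y, z in m, a list of three; "twist": the turn, a rotation vector about the world's x, y, z in degrees, a list of three. In form: [{"xyz": [tx, ty, tz], "twist": [ax, ay, az]}, ...]. A call has 1 to 12 rows; each row is the pose to reach, as a shift and turn from the pose commanded when the call began; what a row does not reach only later rows make up. A row lasts 1/12 s, in which the tool goes at most 41.7 mm and 7.16 degrees, less where a joint would pass 70% of its speed; a pose out of reach is approached as far as the arm can. A call with a gripper value outside its range is refused whole. "fingers" is the closure in counts, from 0 (fully open) to 255 (shut), set as the call begins (left out, the last holds). The fingers move at their own pace and stop on an object; the grip force is fixed at half the most. Time passes only in rows, so rows that repeat a pose let the fingers close. It gives the time, the measured TCP pose, the force and the opening at its end, in the units of the state.
- robot.get_obs(): the state, without advancing time (a new reading comes with each control period).
- robot.snapshot(name): name is "scene" or "top"; returns (picture, depth): 480x640x3 uint8, red, green, blue; 480x640 float32, m along the optical axis (not along the pixel's ray), 0 where there is no reading.
- robot.camera_info(name): a dict with "fx", "fy", "cx", "cy" (pixels), "k1" (the pictures are not rectified: a ray, as slopes to the right and down, at radius r is drawn at 1 + k1 r^2 times it, then the intrinsics apply), "R" (3x3) and "t" (3): a world point X has camera coordinates R X + t. Camera axes: x right, y down, z forward; pixel columns grow to the right and rows downward; lengths in m; the calibration is good to about 2 mm. A picture is of the moment at which its call begins. camera_info takes no time and is no camera call.
- robot.close_job(): hands the job in, once; it reports no verdict.
The state is a dict: "time": time; "joint_positions": joint angles; "qvel": joint speeds; "joint_torque": joint torques, N m; "tool_pos": TCP position; "ee_rot": TCP orientation; "wrist_force": force on the tool from outside, world axes, zero at the start; "wrist_torque": the same for the moment, N m; "width": finger opening in m.
Only numpy, scipy, OpenCV 4.12 (cv2) and the standard library are available. Lean on these libraries where they do the work, as an engineer would, in place of code of your own. Each camera call takes 0.05 s, during which the arm holds its last target.

## Working session

There is one attempt and no reset: what is moved stays moved. The work goes in short steps, Python scripts to look and compute and a tool call to move; the robot and the scene stay as the last step left them, time stands still between calls to the robot, and variables do not carry over. Pictures are saved under pics/ and viewed, and the job is handed in when it is done.

Besides the shell and the picture viewer there is one more tool, called after "Call:" in YAML: its name, and indented under it one key for each argument. step_arm: Moves the arm, as the interface text tells. Its arguments: {"type":"object","properties":{"commands":{"type":"array"},"fingers":{"type":"number"}},"required":["commands"]}

```bash
mkdir -p pics; ls
python3 - <<'E'
from bench import robot
import cv2,numpy as np
o=robot.get_obs()
print({k:np.round(v,3) for k,v in o.items()})
for n in ("scene","top"):
    p,d=robot.snapshot(n)
    cv2.imwrite(f"pics/{n}0.png",cv2.cvtColor(p,cv2.COLOR_RGB2BGR)); np.save(f"{n}0_d.npy",d); np.save(f"{n}0.npy",p)
    print(n,robot.camera_info(n))
E
```

```text
pics
{'time': np.float64(0.0), 'joint_positions': array([ 1.227,  0.088,  1.372,  0.   ,  1.684, -0.103]), 'qvel': array([ 0.   , -0.002,  0.002, -0.001,  0.002,  0.   ]), 'joint_torque': array([-1.0000e-03, -3.4016e+01, -3.0244e+01,  7.2000e-02,  3.3000e-02,
       -0.0000e+00]), 'tool_pos': array([0.131, 0.534, 0.212]), 'ee_rot': array([-1.571,  0.002,  1.33 ]), 'wrist_force': array([-0.696, -0.021,  0.055]), 'wrist_torque': array([-0.   ,  0.024, -0.008]), 'width': np.float64(0.094)}
scene {'fx': 507.30824794284837, 'fy': 507.30824794284837, 'cx': 317.68730099149235, 'cy': 242.77065045312852, 'k1': -0.14759778509657398, 'R': array([[-0.8626208 ,  0.50562185, -0.01522842],
       [ 0.32531693,  0.53145362, -0.78212911],
       [-0.38736837, -0.6796349 , -0.62293029]]), 't': array([ 0.43657864, -0.10338815,  1.55768777])}
top {'fx': 457.9629857993316, 'fy': 457.9629857993316, 'cx': 324.44624801408804, 'cy': 234.1988086951537, 'k1': -0.07820589732857063, 'R': array([[ 0.0269744 , -0.99963547,  0.0011472 ],
       [-0.99154562, -0.02690178, -0.12693929],
       [ 0.12692388,  0.00228661, -0.99190982]]), 't': array([0.02638506, 0.54369986, 1.04799914])}
```

View pics/scene0.png

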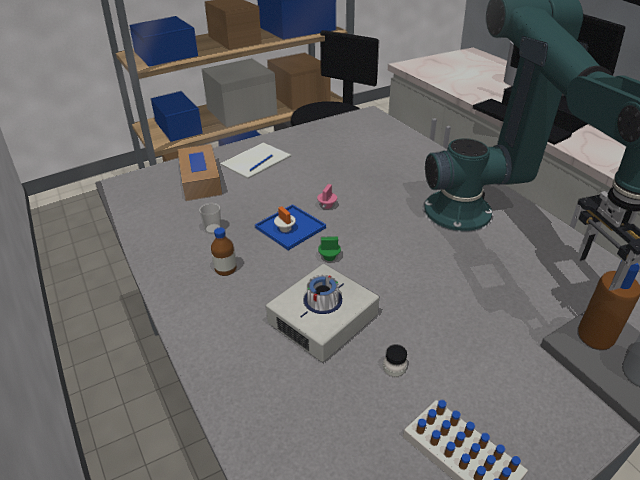

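View pics/top0.png

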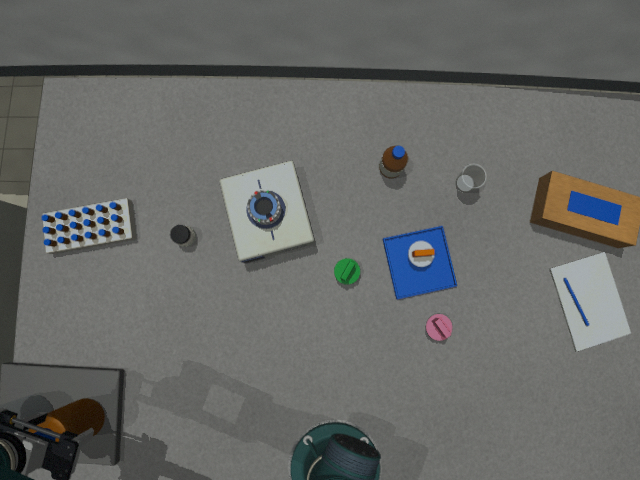

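Look-alikes: orange-gripped white cartridge in the blue tray (top 422,254; scene 286,216), green one at (347,272) and pink at (439,328). I choose the orange one in the tray, and check it with crops.

```bash
cat > h.py <<'E'
import numpy as np,cv2
from bench import robot
def ray(cam,uv):
    c=robot.camera_info(cam); K=np.array([[c['fx'],0,c['cx']],[0,c['fy'],c['cy']],[0,0,1.]])
    uv=np.atleast_2d(np.asarray(uv,float))
    p=(uv-[c['cx'],c['cy']])/[c['fx'],c['fy']]
    q=p.copy()
    for _ in range(20): q=p/(1+c['k1']*(q**2).sum(1,keepdims=True))
    R=np.array(c['R']);t=np.array(c['t'])
    d=np.c_[q,np.ones(len(q))]@R   # R^T d
    return -R.T@t,d
def onz(cam,uv,z):
    o,d=ray(cam,uv); return o+d*((z-o[2])/d[:,2])[:,None]
def frompix(cam,uv,depth):
    o,d=ray(cam,uv); return o+d*np.asarray(depth).reshape(-1,1)
def two(uvA,uvB):
    o1,d1=ray("scene",uvA);o2,d2=ray("top",uvB);d1=d1[0];d2=d2[0]
    s=np.linalg.lstsq(np.c_[d1,-d2],o2-o1,rcond=None)[0]
    a=o1+s[0]*d1;b=o2+s[1]*d2
    return (a+b)/2,np.linalg.norm(a-b)
def proj(cam,X):
    c=robot.camera_info(cam);X=np.atleast_2d(X)@np.array(c['R']).T+c['t']
    q=X[:,:2]/X[:,2:]; q=q*(1+c['k1']*(q**2).sum(1,keepdims=True))
    return q*[c['fx'],c['fy']]+[c['cx'],c['cy']]
def crop(p,x,y,w,h,s,name):
    im=cv2.resize(p[y:y+h,x:x+w],None,fx=s,fy=s,interpolation=cv2.INTER_CUBIC)
    cv2.imwrite(name,cv2.cvtColor(im,cv2.COLOR_RGB2BGR))
E
python3 - <<'E'
from h import *
t=np.load('top0.npy');s=np.load('scene0.npy')
a=[t[150:270,205:325],t[205:325,360:480],s[255:345,260:380],s[180:270,240:360]]
a=[cv2.resize(i,(400,300),interpolation=cv2.INTER_CUBIC) for i in a]
im=np.vstack([np.hstack(a[:2]),np.hstack(a[2:])])
cv2.imwrite('pics/crops0.png',cv2.cvtColor(im,cv2.COLOR_RGB2BGR))
E
```

```text
(no output)
```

View pics/crops0.png

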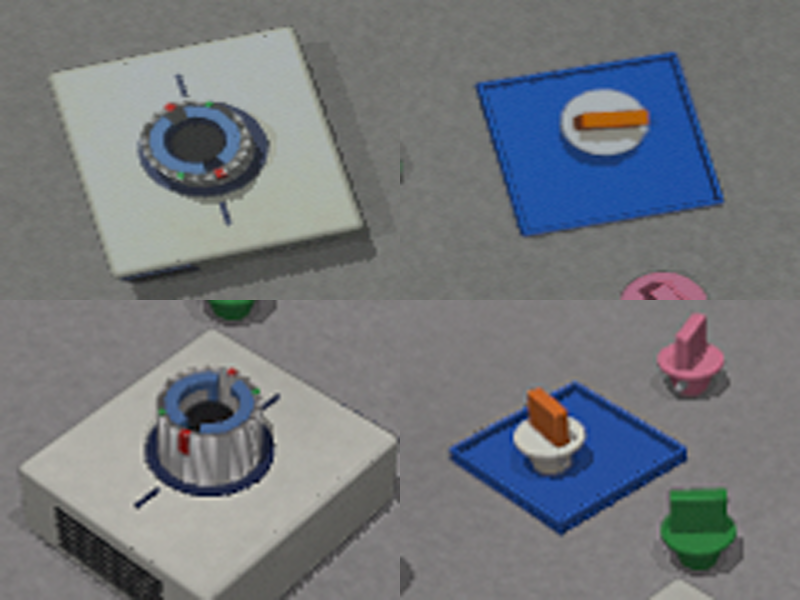

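The crops confirm it: orange bar on a white flange in the blue tray, collar with red marks (slots) and green marks (pockets) clockwise of them. Now measuring.

Run:
```python
from h import *
t=np.load('top0.npy');s=np.load('scene0.npy');D={'top':np.load('top0_d.npy'),'scene':np.load('scene0_d.npy')}
def blobs(img,cond,x,y,w,h,mn=3):
    m=np.zeros(img.shape[:2],np.uint8); m[y:y+h,x:x+w]=cond(img[y:y+h,x:x+w].astype(int))*255
    n,l,st,c=cv2.connectedComponentsWithStats(m)
    return m,[(st[i,4],c[i],l==i) for i in range(1,n) if st[i,4]>=mn]
R=lambda a:np.round(a,4).tolist()
org=lambda i:(i[...,0]>150)&(i[...,2]<90)&(i[...,1]<150)&(i[...,0]-i[...,1]>60)
org2=lambda i:(i[...,0]>110)&(i[...,2]<90)&(i[...,0]-i[...,1]>50)
red=lambda i:(i[...,0]>120)&(i[...,1]<90)&(i[...,2]<90)
grn=lambda i:(i[...,1]>110)&(i[...,0]<100)&(i[...,1]-i[...,2]>30)
wht=lambda i:(i.min(-1)>140)
navy=lambda i:(i.max(-1)<110)&(i[...,2]-i[...,0]>25)
blue=lambda i:(i[...,2]>120)&(i[...,2]-i[...,0]>50)
for nm,c in(('org',org),('org2',org2)):
    m,b=blobs(t,c,390,230,60,60,8)
    for a,ce,l in b:
        k=cv2.findContours(l.astype(np.uint8),cv2.RETR_EXTERNAL,cv2.CHAIN_APPROX_NONE)[0][0]
        r=cv2.minAreaRect(k); bp=onz('top',cv2.boxPoints(r),0.072)
        ys,xs=np.nonzero(l); P=onz('top',np.c_[xs,ys],0.072)[:,:2]; u,sv,v=np.linalg.svd(P-P.mean(0),full_matrices=False)
        print(nm,a,R(ce),'rect',R(r[0]),r[1],R(onz('top',r[0],0.072)[0]),'pca',R(P.mean(0)),np.degrees(np.arctan2(v[0,1],v[0,0])),
          'len',R([np.linalg.norm(bp[1]-bp[0]),np.linalg.norm(bp[2]-bp[1])]),'medz',np.median(frompix('top',np.c_[xs,ys],D['top'][ys,xs])[:,2]))
m,b=blobs(s,org2,255,195,60,50,8); print('scene org',[(a,R(c)) for a,c,_ in b])
m=np.zeros((480,640),np.uint8); sub=t[235:275,400:445].astype(int); m[235:275,400:445]=((sub[...,0]>80))*255  # flange+bar
k=max(cv2.findContours(m,cv2.RETR_EXTERNAL,cv2.CHAIN_APPROX_NONE)[0],key=cv2.contourArea)
e=cv2.fitEllipse(k);print('flange ell',e,R(onz('top',e[0],0.036)))
W=onz('top',k[:,0].astype(float),0.036)[:,:2];c,r=cv2.minEnclosingCircle(W.astype(np.float32));print('flange circ',c,r)
for cam,img,win in(('top',t,(240,180,50,55)),('scene',s,(300,265,45,50))):
    for nm,c in(('red',red),('grn',grn),('blue',blue)):
        m,b=blobs(img,c,*win,2)
        for a,ce,l in b:
            ys,xs=np.nonzero(l); print(cam,nm,a,R(ce),R(onz(cam,ce,0.115)[0]),'dz',R(np.median(frompix(cam,np.c_[xs,ys],D[cam][ys,xs]),axis=0)))
m,b=blobs(t,navy,225,170,85,80,4)
for a,ce,l in b: print('navy',a,R(ce),R(onz('top',ce,0.07)[0]))
# module top face
m,b=blobs(t,wht,215,155,105,115,1000)
for a,ce,l in b:
    k=cv2.findContours(l.astype(np.uint8),cv2.RETR_EXTERNAL,cv2.CHAIN_APPROX_NONE)[0][0]
    r=cv2.minAreaRect(k);bp=onz('top',cv2.boxPoints(r),0.07);print('module',a,R(onz('top',r[0],0.07)[0]),R(bp[:,:2]),R(np.linalg.norm(np.diff(bp,axis=0),axis=1)),[np.degrees(np.arctan2(*(bp[i+1]-bp[i])[1::-1])) for i in range(3)])
m,b=blobs(t,blue,375,215,90,90,1000)
for a,ce,l in b:
    k=cv2.findContours(l.astype(np.uint8),cv2.RETR_EXTERNAL,cv2.CHAIN_APPROX_NONE)[0][0]
    r=cv2.minAreaRect(k);print('tray',a,R(onz('top',r[0],0.014)[0]),R(onz('top',cv2.boxPoints(r),0.014)[:,:2]))
for nm,uv in(('bottle',(398,153)),('beaker',(472,178)),('jar',(180,234))): print(nm,R(onz('top',uv,0.06 if nm!='bottle' else .13)))
print('bottle depthz',R(frompix('top',[(398,153)],D['top'][153,398])))
```

```text
org 90 [423.9778, 251.9222] rect [424.0, 251.5] (18.0, 5.0) [0.5044, -0.187, 0.072] pca [0.5034, -0.1869] -85.77550880840944 len [0.0114, 0.0414] medz 0.07185747929630648
org2 114 [423.5965, 252.2982] rect [423.5576, 252.3628] (5.720634460449219, 19.290510177612305) [0.5024, -0.186, 0.072] pca [0.5026, -0.1861] 95.24536580552987 len [0.0444, 0.0131] medz 0.07146279097961439
scene org [(np.int32(85), [283.8, 212.9647])]
flange ell ((420.9195251464844, 253.3133087158203), (25.726242065429688, 26.15131187438965), 115.10831451416016) [[0.5034, -0.1875, 0.036]]
flange circ (0.5035359263420105, -0.1882336586713791) 0.03237283229827881
top red 7 [255.7143, 192.4286] [0.6217, 0.1958, 0.115] dz [0.6224, 0.1955, 0.1165]
top red 8 [270.125, 218.5] [0.5641, 0.1612, 0.115] dz [0.5638, 0.1611, 0.1154]
top grn 3 [267.3333, 191.3333] [0.6249, 0.1701, 0.115] dz [0.625, 0.1705, 0.1162]
top grn 5 [258.6, 219.8] [0.5605, 0.1865, 0.115] dz [0.5601, 0.1858, 0.1154]
top blue 114 [270.4298, 201.2895] [0.6026, 0.1622, 0.115] dz [0.6056, 0.1591, 0.1151]
top blue 114 [255.1316, 209.5614] [0.5831, 0.1953, 0.115
[... 498 characters left out ...]
.9412, 202.1176] [0.6102, 0.1434, 0.07]
navy 9 [254.4444, 204.0] [0.6042, 0.2046, 0.07]
navy 4 [256.5, 211.5] [0.5867, 0.199, 0.07]
navy 20 [250.7, 218.85] [0.5692, 0.2115, 0.07]
navy 8 [272.0, 234.5] [0.5343, 0.1609, 0.07]
module 4841 [0.5918, 0.1789, 0.07] [[0.6609, 0.2923], [0.7109, 0.1229], [0.5243, 0.0684], [0.476, 0.2338]] [0.1767, 0.1944, 0.1723] [np.float64(-73.54929595645226), np.float64(-163.72167345605652), np.float64(106.283568023755)]
tray 3044 [0.4852, -0.1895, 0.014] [[0.5401, -0.0998], [0.5778, -0.2453], [0.4306, -0.2789], [0.3946, -0.1352]]
bottle [[0.7162, -0.1171, 0.13]]
beaker [[0.6832, -0.3047, 0.06]]
jar [[0.5309, 0.3769, 0.06]]
bottle depthz [[0.7159, -0.1169, 0.1312]]
```

Measured: collar centre (0.593, 0.1785) from reds, greens and lip; slots at about 31° in the world, unit x axis at about 16.4° (14.5° off, within 15°). Cartridge at (0.503, -0.188), bar at about 94.5°. The jaws must open along about 4.5°, so the tool turns -71.7° from the start. Going above the tray, lifting first.

Call:
step_arm:
  commands:
    - {"xyz":[0,0,0.03],"twist":[0,0,0]}
    - {"xyz":[0.1,-0.1,0.03],"twist":[0,0,-20]}
    - {"xyz":[0.3,-0.4,0.03],"twist":[0,0,-71.7]}
    - {"xyz":[0.3,-0.4,0.03],"twist":[0,0,-71.7]}
    - {"xyz":[0.3,-0.4,0.03],"twist":[0,0,-71.7]}
    - {"xyz":[0.3,-0.4,0.03],"twist":[0,0,-71.7]}
    - {"xyz":[0.3,-0.4,0.03],"twist":[0,0,-71.7]}
    - {"xyz":[0.3,-0.4,0.03],"twist":[0,0,-71.7]}
    - {"xyz":[0.3,-0.4,0.03],"twist":[0,0,-71.7]}
    - {"xyz":[0.3,-0.4,0.03],"twist":[0,0,-71.7]}
    - {"xyz":[0.3,-0.4,0.03],"twist":[0,0,-71.7]}
    - {"xyz":[0.3,-0.4,0.03],"twist":[0,0,-71.7]}
  fingers: 0

```text
time: 1.1
tool_pos: [0.4068, 0.1662, 0.2432]
ee_rot: [-1.571, 0.0, 0.074]
wrist_force: [0.8, 0.2, 0.3]
width: 0.0941
```

Call:
step_arm:
  commands:
    - {"xyz":[0.07,-0.32,-0.05],"twist":[0,0,0]}
    - {"xyz":[0.07,-0.32,-0.05],"twist":[0,0,0]}
    - {"xyz":[0.07,-0.32,-0.05],"twist":[0,0,0]}
    - {"xyz":[0.07,-0.32,-0.05],"twist":[0,0,0]}
    - {"xyz":[0.07,-0.32,-0.05],"twist":[0,0,0]}
    - {"xyz":[0.07,-0.32,-0.05],"twist":[0,0,0]}
    - {"xyz":[0.07,-0.32,-0.05],"twist":[0,0,0]}
    - {"xyz":[0.07,-0.32,-0.05],"twist":[0,0,0]}
    - {"xyz":[0.07,-0.32,-0.05],"twist":[0,0,0]}
    - {"xyz":[0.07,-0.32,-0.05],"twist":[0,0,0]}
    - {"xyz":[0.07,-0.32,-0.05],"twist":[0,0,0]}
    - {"xyz":[0.07,-0.32,-0.05],"twist":[0,0,0]}

```text
time: 2.1
tool_pos: [0.4763, -0.1506, 0.1938]
ee_rot: [-1.57, -0.0, 0.08]
wrist_force: [0.0, -0.0, 0.3]
width: 0.0937
```

Run:
```python
from h import *
o=robot.get_obs();print({k:np.round(o[k],4).tolist() for k in('time','tool_pos','ee_rot','qvel','joint_positions','wrist_force')})
t,_=robot.snapshot('top');s,_=robot.snapshot('scene');np.save('top1.npy',t);np.save('scene1.npy',s)
a=[t[195:315,360:480],s[170:260,230:350]]
a=[cv2.resize(i,(400,300) if i.shape[1]!=i.shape[0] else (300,300),interpolation=cv2.INTER_CUBIC) for i in a]
cv2.imwrite('pics/c1.png',cv2.cvtColor(np.hstack(a),cv2.COLOR_RGB2BGR))
```

```text
{'time': 2.1, 'tool_pos': [0.4763, -0.1506, 0.1938], 'ee_rot': [-1.5705, -0.0004, 0.0802], 'qvel': [0.0131, -0.0084, -0.0017, -0.0031, -0.0031, -0.0013], 'joint_positions': [-0.4201, -0.021, 1.5211, 0.0005, 1.6414, -0.5003], 'wrist_force': [0.0492, -0.0187, 0.2935]}
```

View pics/c1.png

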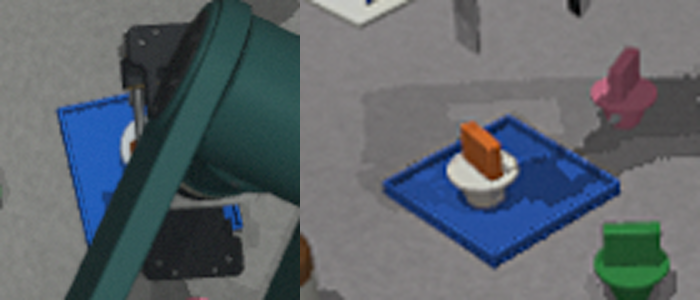

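The scene view shows the open fingers above the tray and the cartridge untouched; the arm hides it in the top view. Shift and descend.

Call:
step_arm:
  commands:
    - {"xyz":[0.0275,-0.0374,-0.03],"twist":[0,0,0]}
    - {"xyz":[0.0275,-0.0374,-0.05],"twist":[0,0,0]}
    - {"xyz":[0.0275,-0.0374,-0.08],"twist":[0,0,0]}
    - {"xyz":[0.0275,-0.0374,-0.11],"twist":[0,0,0]}
    - {"xyz":[0.0275,-0.0374,-0.13],"twist":[0,0,0]}
    - {"xyz":[0.0275,-0.0374,-0.143],"twist":[0,0,0]}
    - {"xyz":[0.0275,-0.0374,-0.143],"twist":[0,0,0]}
    - {"xyz":[0.0275,-0.0374,-0.143],"twist":[0,0,0]}

```text
time: 2.87
tool_pos: [0.5037, -0.1881, 0.0504]
ee_rot: [-1.57, 0.001, 0.08]
wrist_force: [-0.9, 0.1, -0.6]
width: 0.094
```

Run:
```python
from h import *
s,_=robot.snapshot('scene');np.save('scene2.npy',s)
crop(s,230,160,120,90,5,'pics/c2.png'); print(np.round(robot.get_obs()['tool_pos'],4))
```

```text
[ 0.5046 -0.1887  0.0516]
```

View pics/c2.png

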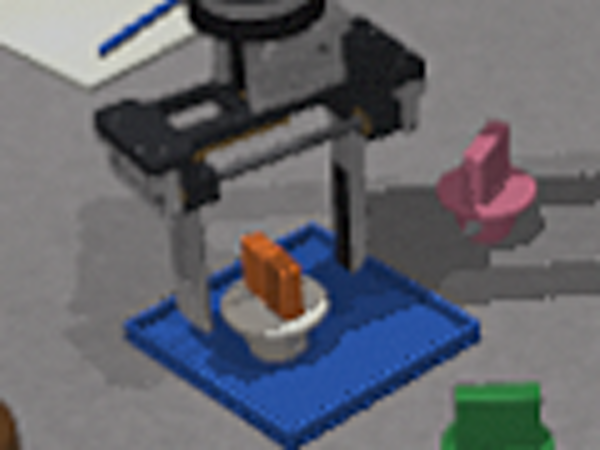

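The bar (crop 270,275) is centred between the two fingers and the tips clear the flange. Closing.

Call:
step_arm:
  commands:
    - {"xyz":[0,0,0],"twist":[0,0,0]}
    - {"xyz":[0,0,0],"twist":[0,0,0]}
    - {"xyz":[0,0,0],"twist":[0,0,0]}
    - {"xyz":[0,0,0],"twist":[0,0,0]}
    - {"xyz":[0,0,0],"twist":[0,0,0]}
    - {"xyz":[0,0,0],"twist":[0,0,0]}
    - {"xyz":[0,0,0],"twist":[0,0,0]}
    - {"xyz":[0,0,0],"twist":[0,0,0]}
    - {"xyz":[0,0,0],"twist":[0,0,0]}
    - {"xyz":[0,0,0],"twist":[0,0,0]}
  fingers: 255

```text
time: 3.75
tool_pos: [0.5038, -0.1892, 0.0504]
ee_rot: [-1.571, 0.0, 0.079]
wrist_force: [0.2, 0.7, -0.1]
width: 0.0308
```

Call:
step_arm:
  commands:
    - {"xyz":[0,0,0],"twist":[0,0,0]}
    - {"xyz":[0,0,0],"twist":[0,0,0]}
    - {"xyz":[0,0,0],"twist":[0,0,0]}
    - {"xyz":[0,0,0],"twist":[0,0,0]}
    - {"xyz":[0,0,0],"twist":[0,0,0]}
    - {"xyz":[0,0,0],"twist":[0,0,0]}

```text
time: 4.25
tool_pos: [0.5038, -0.1892, 0.0505]
ee_rot: [-1.571, 0.0, 0.079]
wrist_force: [1.0, -0.5, -0.2]
width: 0.0139
```

Gripped at 13.9 mm. TCP is 46.5 mm above the underside. Lift.

Call:
step_arm:
  commands:
    - {"xyz":[0,0,0.005],"twist":[0,0,0]}
    - {"xyz":[0,0,0.03],"twist":[0,0,0]}
    - {"xyz":[0,0,0.06],"twist":[0,0,0]}
    - {"xyz":[0,0,0.09],"twist":[0,0,0]}
    - {"xyz":[0,0,0.13],"twist":[0,0,0]}
    - {"xyz":[0,0,0.16],"twist":[0,0,0]}
    - {"xyz":[0,0,0.16],"twist":[0,0,0]}
    - {"xyz":[0,0,0.16],"twist":[0,0,0]}

```text
time: 4.92
tool_pos: [0.5048, -0.1897, 0.2129]
ee_rot: [-1.573, -0.004, 0.079]
wrist_force: [0.0, -0.6, -2.2]
width: 0.0138
```

Run:
```python
from h import *
s,_=robot.snapshot('scene');np.save('scene3.npy',s)
crop(s,210,110,160,120,5,'pics/c3.png'); o=robot.get_obs();print(np.round(o['tool_pos'],4),o['wrist_force'],o['joint_positions'])
```

```text
[ 0.5037 -0.1891  0.2102] [-0.17220314 -0.22390388 -1.49375934] [-4.64632453e-01  6.11365693e-02  1.40494781e+00  5.11364765e-05
  1.67551103e+00 -5.43255137e-01]
```

View pics/c3.png

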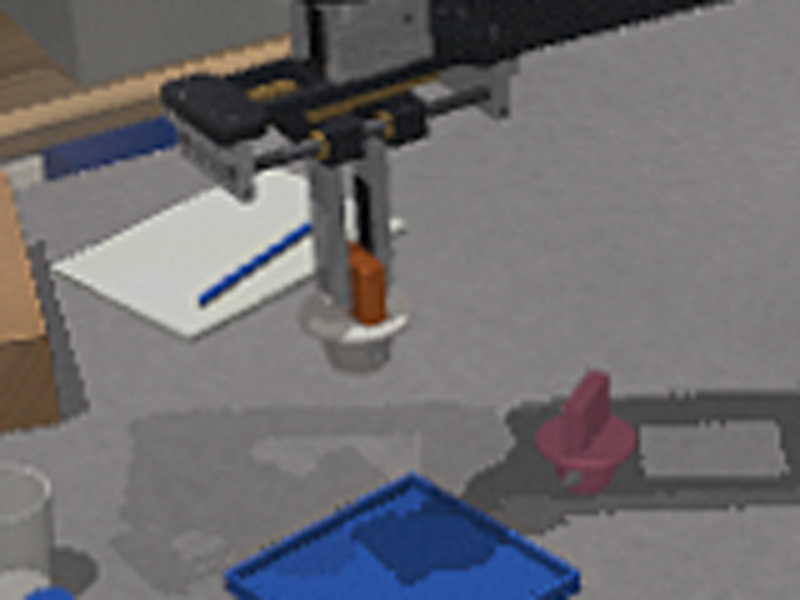

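Lifted and hanging upright, about 1.5 N. Now over the collar, turning so the bar lies at 31° (tool x at -59°): turn of -63.6°.

Call:
step_arm:
  commands:
    - {"xyz":[0.02,0.04,0],"twist":[0,0,-6]}
    - {"xyz":[0.03,0.08,0],"twist":[0,0,-13]}
    - {"xyz":[0.04,0.115,0],"twist":[0,0,-20]}
    - {"xyz":[0.05,0.15,0],"twist":[0,0,-27]}
    - {"xyz":[0.055,0.185,0],"twist":[0,0,-33]}
    - {"xyz":[0.06,0.22,0],"twist":[0,0,-39]}
    - {"xyz":[0.07,0.255,0],"twist":[0,0,-45]}
    - {"xyz":[0.08,0.29,0],"twist":[0,0,-51]}
    - {"xyz":[0.085,0.325,0],"twist":[0,0,-57]}
    - {"xyz":[0.09,0.35,0],"twist":[0,0,-63.6]}
    - {"xyz":[0.09,0.367,0],"twist":[0,0,-63.6]}
    - {"xyz":[0.09,0.367,0],"twist":[0,0,-63.6]}

```text
time: 5.97
tool_pos: [0.592, 0.1814, 0.206]
ee_rot: [-1.577, 0.004, -1.027]
wrist_force: [-0.4, 0.5, -1.5]
width: 0.014
```

Call:
step_arm:
  commands:
    - {"xyz":[0,0,-0.02],"twist":[0,0,0]}
    - {"xyz":[0,0,-0.02],"twist":[0,0,0]}
    - {"xyz":[0,0,-0.02],"twist":[0,0,0]}
    - {"xyz":[0,0,-0.02],"twist":[0,0,0]}

```text
time: 6.3
tool_pos: [0.5933, 0.1768, 0.1893]
ee_rot: [-1.574, 0.001, -1.032]
wrist_force: [0.3, 0.5, -1.7]
width: 0.0138
```

Run:
```python
from h import *
s,_=robot.snapshot('scene');np.save('scene4.npy',s)
t,_=robot.snapshot('top');np.save('top4.npy',t)
crop(s,260,190,160,120,5,'pics/c4.png'); crop(t,190,130,160,120,5,'pics/t4.png');
for i in range(3):
  o=robot.get_obs();print(np.round(o['tool_pos'],4),o['ee_rot'],o['wrist_force'],o['joint_positions'])
```

```text
[0.594  0.1771 0.191 ] [-1.57042146e+00 -2.98570519e-04 -1.03237331e+00] [-0.30302612 -0.32803771 -2.42109111] [ 1.98365937e-01  2.47920810e-01  1.23072845e+00 -1.57100793e-04
  1.66249041e+00  1.23072477e+00]
[0.594  0.1771 0.191 ] [-1.57042146e+00 -2.98570519e-04 -1.03237331e+00] [-0.30302612 -0.32803771 -2.42109111] [ 1.98365937e-01  2.47920810e-01  1.23072845e+00 -1.57100793e-04
  1.66249041e+00  1.23072477e+00]
[0.594  0.1771 0.191 ] [-1.57042146e+00 -2.98570519e-04 -1.03237331e+00] [-0.30302612 -0.32803771 -2.42109111] [ 1.98365937e-01  2.47920810e-01  1.23072845e+00 -1.57100793e-04
  1.66249041e+00  1.23072477e+00]
```

View pics/c4.png

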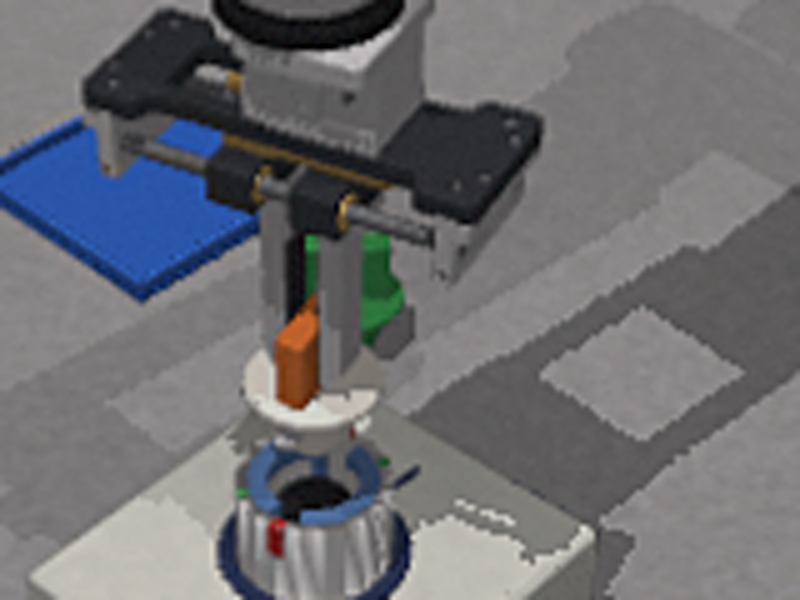

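View pics/t4.png

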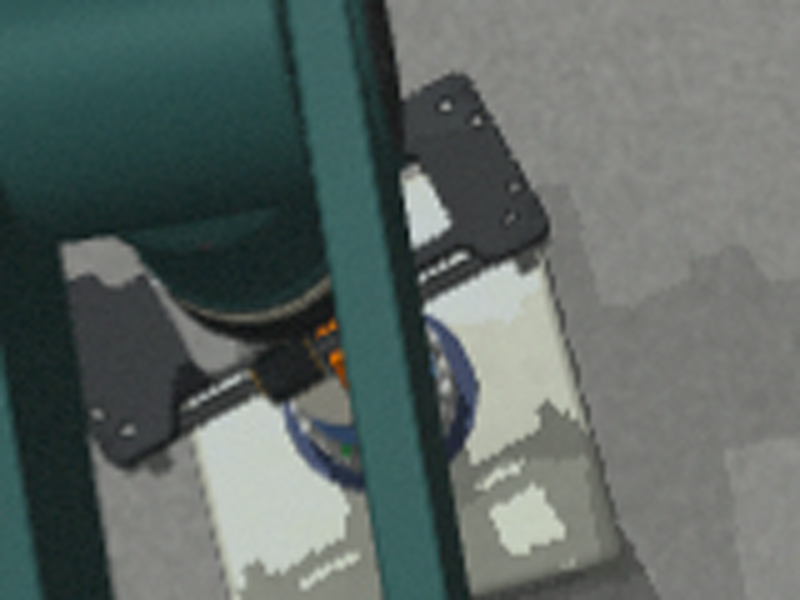

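Run:
```python
from h import *
s=np.load('scene4.npy')
crop(s,300,250,50,45,15,'pics/c4z.png')
```

```text
(no output)
```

View pics/c4z.png

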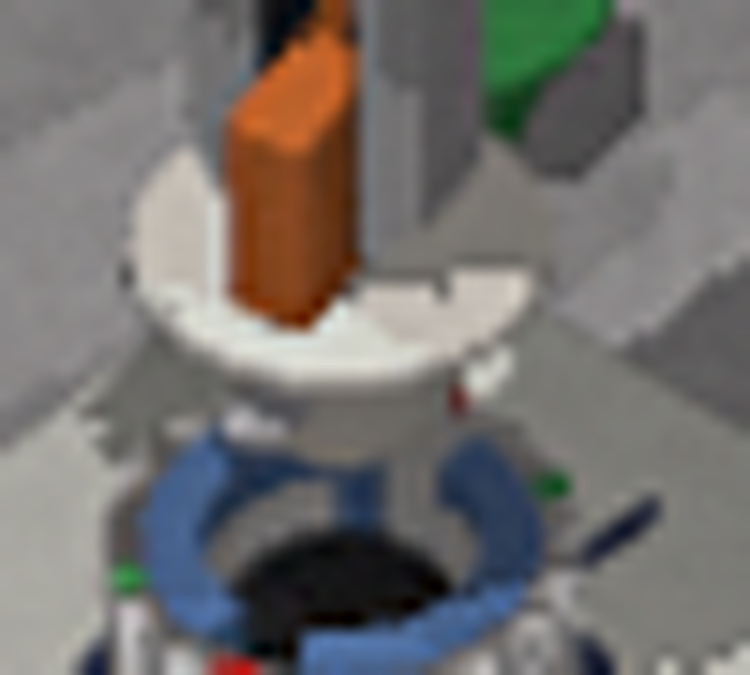

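Run:
```python
from h import *
from scipy.optimize import least_squares
P=np.array([(128,270),(178,328),(230,358),(330,385),(440,368),(520,312),(548,268)],float)
px=(P+.5)/15-.5+[300,250]
for zt in(0.1895,0.191):
    W=onz('scene',px,zt-.0465+.028)[:,:2]
    f=least_squares(lambda c:np.linalg.norm(W-c,axis=1)-.031,[.594,.178])
    print(zt,f.x,np.round(f.fun*1000,1))
# bar near vertical edges: top face corner pixels; z=underside+.068
B=np.array([(232,115),(295,150),(352,75)],float); b=(B+.5)/15-.5+[300,250]
print(onz('scene',b,.191-.0465+.068))
```

```text
0.1895 [0.59414215 0.17494788] [ 0.4 -0.7 -0.7  0.8  0.6 -0.5 -0.3]
0.191 [0.59496836 0.17635882] [ 0.4 -0.7 -0.7  0.8  0.6 -0.5 -0.4]
[[0.61778664 0.18582828 0.2125    ]
 [0.61411072 0.19687499 0.2125    ]
 [0.59906884 0.1870812  0.2125    ]]
```

The flange fit puts the cartridge at about (0.5955, 0.1775) in scene-camera terms and the collar at (0.597, 0.1775), a difference of about 1.5 mm in x. Shift +1 mm x, +0.5 mm y, and lower until the nose is in the mouth with the lugs still above the lip.

Call:
step_arm:
  commands:
    - {"xyz":[0.001,0.0005,-0.01],"twist":[0,0,0]}
    - {"xyz":[0.001,0.0005,-0.018],"twist":[0,0,0]}
    - {"xyz":[0.001,0.0005,-0.024],"twist":[0,0,0]}
    - {"xyz":[0.001,0.0005,-0.029],"twist":[0,0,0]}
    - {"xyz":[0.001,0.0005,-0.033],"twist":[0,0,0]}
    - {"xyz":[0.001,0.0005,-0.036],"twist":[0,0,0]}
    - {"xyz":[0.001,0.0005,-0.036],"twist":[0,0,0]}
    - {"xyz":[0.001,0.0005,-0.036],"twist":[0,0,0]}

```text
time: 7.07
tool_pos: [0.5948, 0.1783, 0.1544]
ee_rot: [-1.571, -0.0, -1.031]
wrist_force: [-1.2, -0.8, -1.3]
width: 0.0138
```

Run:
```python
from h import *
s,_=robot.snapshot('scene');np.save('scene5.npy',s)
crop(s,295,240,60,50,13,'pics/c5.png'); 
o=robot.get_obs();print(np.round(o['tool_pos'],4),o['ee_rot'],o['wrist_force'],o['wrist_torque'])
```

```text
[0.595  0.1783 0.1548] [-1.57030211e+00 -2.87774575e-04 -1.03136715e+00] [-0.08340541  0.18930869 -0.65260038] [-0.07336003  0.15252615 -0.01648898]
```

View pics/c5.png

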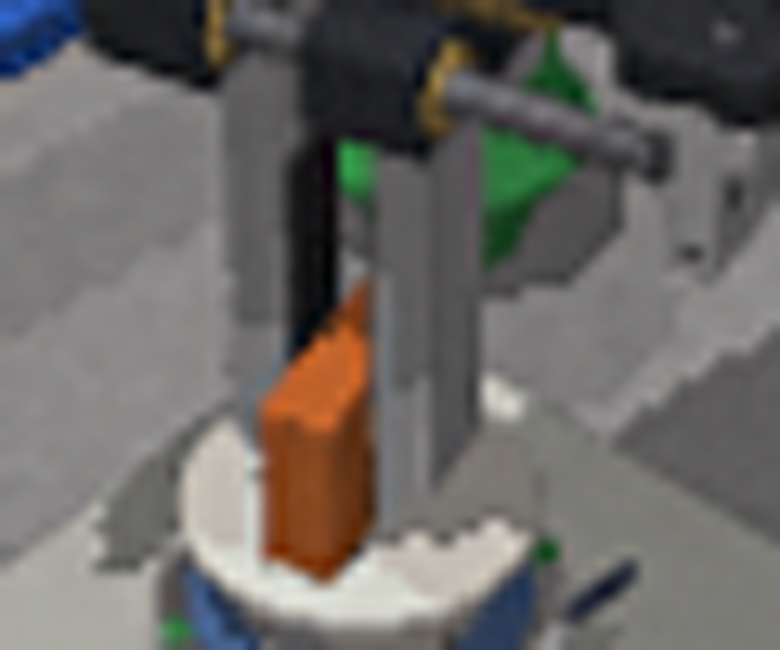

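The flange covers the collar evenly left and right (crop edges 180/540 vs lip 185/540). Feel down 6.5 mm: to about 101.8 mm, just past the 103 mm lip-contact height.

Call:
step_arm:
  commands:
    - {"xyz":[0,0,-0.002],"twist":[0,0,0]}
    - {"xyz":[0,0,-0.004],"twist":[0,0,0]}
    - {"xyz":[0,0,-0.005],"twist":[0,0,0]}
    - {"xyz":[0,0,-0.006],"twist":[0,0,0]}
    - {"xyz":[0,0,-0.0065],"twist":[0,0,0]}
    - {"xyz":[0,0,-0.0065],"twist":[0,0,0]}

```text
time: 7.62
tool_pos: [0.5947, 0.178, 0.1478]
ee_rot: [-1.571, -0.0, -1.032]
wrist_force: [-1.0, -0.9, -1.5]
width: 0.0138
```

No reaction at 101.3 mm: the lugs seem to be entering the slots. Continue 3 mm.

Call:
step_arm:
  commands:
    - {"xyz":[0,0,-0.001],"twist":[0,0,0]}
    - {"xyz":[0,0,-0.002],"twist":[0,0,0]}
    - {"xyz":[0,0,-0.003],"twist":[0,0,0]}
    - {"xyz":[0,0,-0.003],"twist":[0,0,0]}

```text
time: 7.95
tool_pos: [0.5948, 0.178, 0.1452]
ee_rot: [-1.571, -0.001, -1.032]
wrist_force: [-2.6, -2.4, 1.4]
width: 0.0138
```

Run:
```python
from h import *
o=robot.get_obs();print(np.round(o['tool_pos'],4),o['ee_rot'],o['wrist_force'],o['wrist_torque'])
```

```text
[0.5948 0.178  0.1452] [-1.57102312e+00 -5.25188895e-04 -1.03153821e+00] [-2.58601816 -2.41253802  1.43180226] [-0.55432182  0.4202852  -0.01156347]
```

At 98.7 mm, 3 N up and a side force of (-2.6, -2.4) N: the body rubs slightly. Give way -1 mm in x and -0.8 mm in y, then go on.

Call:
step_arm:
  commands:
    - {"xyz":[-0.0005,-0.0004,0],"twist":[0,0,0]}
    - {"xyz":[-0.001,-0.0008,0],"twist":[0,0,0]}
    - {"xyz":[-0.001,-0.0008,-0.001],"twist":[0,0,0]}
    - {"xyz":[-0.001,-0.0008,-0.002],"twist":[0,0,0]}
    - {"xyz":[-0.001,-0.0008,-0.002],"twist":[0,0,0]}

```text
time: 8.37
tool_pos: [0.5944, 0.1779, 0.1432]
ee_rot: [-1.569, -0.0, -1.031]
wrist_force: [1.1, 0.8, 0.7]
width: 0.0139
```

Run:
```python
from h import *
o=robot.get_obs();print(np.round(o['tool_pos'],4),o['ee_rot'],o['wrist_force'],o['wrist_torque'])
```

```text
[0.5944 0.1779 0.1432] [-1.56896192e+00 -2.06545457e-04 -1.03127344e+00] [1.13340744 0.78537274 0.74429748] [-0.0773994  -0.209028    0.02005089]
```

96.7 mm, side force nearly gone, vertical force matches the spring. Down 4.5 mm.

Call:
step_arm:
  commands:
    - {"xyz":[0,0,-0.001],"twist":[0,0,0]}
    - {"xyz":[0,0,-0.002],"twist":[0,0,0]}
    - {"xyz":[0,0,-0.003],"twist":[0,0,0]}
    - {"xyz":[0,0,-0.004],"twist":[0,0,0]}
    - {"xyz":[0,0,-0.0045],"twist":[0,0,0]}
    - {"xyz":[0,0,-0.0045],"twist":[0,0,0]}

```text
time: 8.87
tool_pos: [0.5944, 0.1778, 0.139]
ee_rot: [-1.569, -0.0, -1.031]
wrist_force: [2.3, 1.4, 3.2]
width: 0.0137
```

Run:
```python
from h import *
o=robot.get_obs();print(np.round(o['tool_pos'],4),o['ee_rot'],o['wrist_force'],o['wrist_torque'])
```

```text
[0.5944 0.1778 0.139 ] [-1.56891697e+00 -2.65261862e-04 -1.03132720e+00] [2.27458822 1.38715573 3.19088244] [ 0.1468254  -0.43839605  0.02720415]
```

Spring force as expected (92.5 mm). Ease +0.4/+0.3 mm sideways and go down to about 88.3 mm.

Call:
step_arm:
  commands:
    - {"xyz":[0.0004,0.0003,-0.001],"twist":[0,0,0]}
    - {"xyz":[0.0004,0.0003,-0.002],"twist":[0,0,0]}
    - {"xyz":[0.0004,0.0003,-0.003],"twist":[0,0,0]}
    - {"xyz":[0.0004,0.0003,-0.0038],"twist":[0,0,0]}
    - {"xyz":[0.0004,0.0003,-0.0042],"twist":[0,0,0]}
    - {"xyz":[0.0004,0.0003,-0.0042],"twist":[0,0,0]}
    - {"xyz":[0.0004,0.0003,-0.0042],"twist":[0,0,0]}

```text
time: 9.45
tool_pos: [0.5945, 0.1779, 0.1346]
ee_rot: [-1.57, -0.0, -1.031]
wrist_force: [2.6, 0.9, 5.4]
width: 0.0139
```

Run:
```python
from h import *
s,_=robot.snapshot('scene')
crop(s,295,240,60,70,8,'pics/c6.png'); 
o=robot.get_obs();print(np.round(o['tool_pos'],4),o['ee_rot'],o['wrist_force'],o['wrist_torque'])
```

```text
[0.5945 0.1778 0.1346] [-1.57006064e+00 -2.68888639e-04 -1.03144434e+00] [1.80218434 0.42250679 4.83551303] [ 0.08898717 -0.34936755  0.0293833 ]
```

View pics/c6.png

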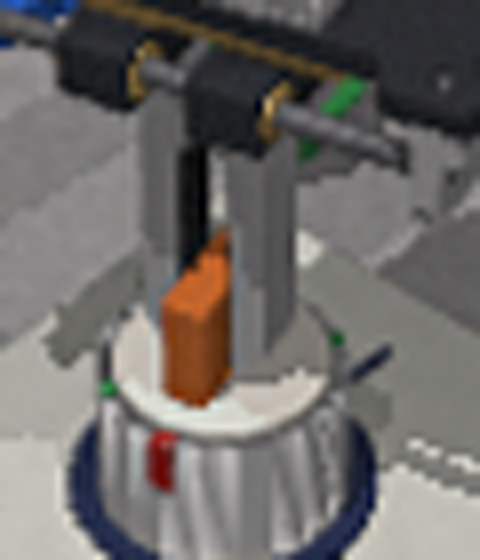

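The flange is just above the rim, bar in line with the red mark: lugs in the slots, 88.1 mm. Press 0.3 mm more and begin turning clockwise.

Call:
step_arm:
  commands:
    - {"xyz":[0.0003,0,-0.0003],"twist":[0,0,0]}
    - {"xyz":[0.0003,0,-0.0003],"twist":[0,0,-2]}
    - {"xyz":[0.0003,0,-0.0003],"twist":[0,0,-4]}
    - {"xyz":[0.0003,0,-0.0003],"twist":[0,0,-6]}
    - {"xyz":[0.0003,0,-0.0003],"twist":[0,0,-8]}
    - {"xyz":[0.0003,0,-0.0003],"twist":[0,0,-8]}

```text
time: 10.0
tool_pos: [0.5941, 0.1775, 0.134]
ee_rot: [-1.572, -0.0, -1.172]
wrist_force: [0.6, -0.3, 5.8]
width: 0.0135
```

Run:
```python
from h import *
o=robot.get_obs();print(np.round(o['tool_pos'],4),o['ee_rot'],o['wrist_force'],o['wrist_torque'],o['joint_positions'])
```

```text
[0.5941 0.1775 0.134 ] [-1.57191633e+00 -1.98844787e-04 -1.17224055e+00] [ 0.56683825 -0.31309425  5.83192942] [-0.04956281 -0.06789195 -0.04240709] [ 1.99208071e-01  2.69938482e-01  1.31681325e+00 -4.16746922e-04
  1.55589937e+00  1.37145517e+00]
```

Turned 8° with only 0.04 N m, so it is under the lip. Continue to 36°.

Call:
step_arm:
  commands:
    - {"xyz":[0,0,0],"twist":[0,0,-3]}
    - {"xyz":[0,0,0],"twist":[0,0,-6]}
    - {"xyz":[0,0,0],"twist":[0,0,-9]}
    - {"xyz":[0,0,0],"twist":[0,0,-12]}
    - {"xyz":[0,0,0],"twist":[0,0,-15]}
    - {"xyz":[0,0,0],"twist":[0,0,-18]}
    - {"xyz":[0,0,0],"twist":[0,0,-21]}
    - {"xyz":[0,0,0],"twist":[0,0,-24]}
    - {"xyz":[0,0,0],"twist":[0,0,-26]}
    - {"xyz":[0,0,0],"twist":[0,0,-28]}
    - {"xyz":[0,0,0],"twist":[0,0,-28]}

```text
time: 10.92
tool_pos: [0.5938, 0.1774, 0.1339]
ee_rot: [-1.573, -0.001, -1.661]
wrist_force: [-0.0, 0.7, 4.9]
width: 0.0138
```

Run:
```python
from h import *
o=robot.get_obs();print(np.round(o['tool_pos'],4),o['ee_rot'],o['wrist_force'],o['wrist_torque'],o['joint_positions'])
```

```text
[0.5938 0.1774 0.1339] [-1.57260438e+00 -1.00449305e-03 -1.66096700e+00] [-0.03910955  0.69491025  4.87271692] [-0.00838401  0.08244111 -0.07158769] [ 1.99186076e-01  2.69987761e-01  1.31705391e+00 -4.46876013e-04
  1.55657049e+00  1.86016080e+00]
```

Now 36° turned, small torque. Go on in 2° steps.

Call:
step_arm:
  commands:
    - {"xyz":[0,0,0],"twist":[0,0,-2]}
    - {"xyz":[0,0,0],"twist":[0,0,-4]}
    - {"xyz":[0,0,0],"twist":[0,0,-6]}
    - {"xyz":[0,0,0],"twist":[0,0,-8]}
    - {"xyz":[0,0,0],"twist":[0,0,-9]}
    - {"xyz":[0,0,0],"twist":[0,0,-9]}

```text
time: 11.42
tool_pos: [0.5938, 0.1774, 0.1339]
ee_rot: [-1.572, -0.001, -1.817]
wrist_force: [-0.1, 0.3, 4.8]
width: 0.0139
```

Run:
```python
from h import *
o=robot.get_obs();print(np.round(o['tool_pos'],4),o['ee_rot'],o['wrist_force'],o['wrist_torque'],o['joint_positions'])
```

```text
[0.5938 0.1774 0.1339] [-1.57249172e+00 -1.30859524e-03 -1.81745613e+00] [-0.05796339  0.26746759  4.77303817] [ 0.01952174  0.05714334 -0.0011438 ] [ 1.99152935e-01  2.69994406e-01  1.31707129e+00 -4.49699029e-04
  1.55662090e+00  2.01661702e+00]
```

Call:
step_arm:
  commands:
    - {"xyz":[0,0,0],"twist":[0,0,-1]}
    - {"xyz":[0,0,0],"twist":[0,0,-2]}
    - {"xyz":[0,0,0],"twist":[0,0,-3]}
    - {"xyz":[0,0,0],"twist":[0,0,-3]}

```text
time: 11.75
tool_pos: [0.5937, 0.1773, 0.1339]
ee_rot: [-1.573, -0.002, -1.87]
wrist_force: [-0.4, -0.5, 5.5]
width: 0.0137
```

Run:
```python
from h import *
o=robot.get_obs();print(np.round(o['tool_pos'],4),o['ee_rot'],o['wrist_force'],o['wrist_torque'])
```

```text
[0.5937 0.1773 0.1339] [-1.57255309e+00 -1.76862301e-03 -1.86963879e+00] [-0.41426986 -0.48426018  5.45342638] [-0.01190141  0.10042697  0.0714633 ]
```

Call:
step_arm:
  commands:
    - {"xyz":[0,0,0],"twist":[0,0,-1]}
    - {"xyz":[0,0,0],"twist":[0,0,-2]}
    - {"xyz":[0,0,0],"twist":[0,0,-2]}

```text
time: 12.0
tool_pos: [0.5934, 0.1768, 0.1339]
ee_rot: [-1.573, -0.003, -1.905]
wrist_force: [-1.2, -2.1, 5.2]
width: 0.0133
```

Run:
```python
from h import *
o=robot.get_obs();print(np.round(o['tool_pos'],4),o['ee_rot'],o['wrist_force'],o['wrist_torque'])
```

```text
[0.5934 0.1768 0.1339] [-1.57286574 -0.00294571 -1.90458171] [-1.18010869 -2.08022369  5.24277939] [-0.23720577  0.30626482  0.1575893 ]
```

At 50° torque rises to 0.16 N m with side force: the end stop. Back off 2.5° and let it rise 4 mm with the spring.

Call:
step_arm:
  commands:
    - {"xyz":[0,0,0],"twist":[0,0,1]}
    - {"xyz":[0.0002,0.0003,0],"twist":[0,0,2.5]}
    - {"xyz":[0.0002,0.0003,0.001],"twist":[0,0,2.5]}
    - {"xyz":[0.0002,0.0003,0.002],"twist":[0,0,2.5]}
    - {"xyz":[0.0002,0.0003,0.003],"twist":[0,0,2.5]}
    - {"xyz":[0.0002,0.0003,0.004],"twist":[0,0,2.5]}
    - {"xyz":[0.0002,0.0003,0.004],"twist":[0,0,2.5]}

```text
time: 12.58
tool_pos: [0.5937, 0.1772, 0.1374]
ee_rot: [-1.573, -0.003, -1.861]
wrist_force: [-1.5, -4.2, 3.4]
width: 0.0136
```

Run:
```python
from h import *
s,_=robot.snapshot('scene')
crop(s,295,240,60,70,8,'pics/c7.png'); 
o=robot.get_obs();print(np.round(o['tool_pos'],4),o['ee_rot'],o['wrist_force'],o['wrist_torque'])
```

```text
[0.5938 0.1772 0.1373] [-1.5730167  -0.00266386 -1.8608429 ] [-1.73452317 -2.82295381  4.14260832] [-0.75580612  0.63088878  0.0241927 ]
```

View pics/c7.png

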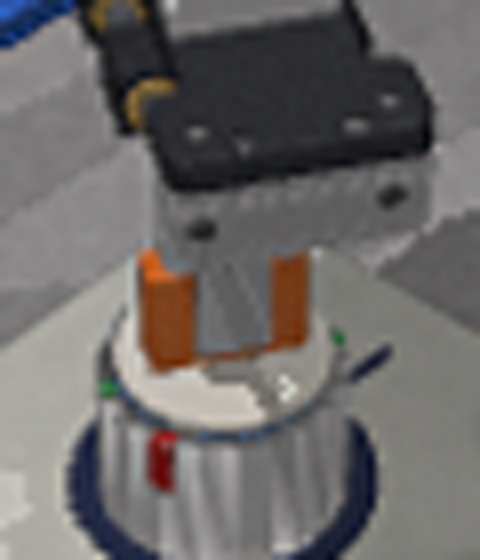

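It is rising with the spring (90.9 mm), with a slight side load. Give way sideways and rise the rest.

Call:
step_arm:
  commands:
    - {"xyz":[-0.0003,-0.0005,0],"twist":[0,0,0]}
    - {"xyz":[-0.0003,-0.0005,0.0005],"twist":[0,0,0]}
    - {"xyz":[-0.0003,-0.0005,0.001],"twist":[0,0,0]}
    - {"xyz":[-0.0003,-0.0005,0.001],"twist":[0,0,0]}

```text
time: 12.97
tool_pos: [0.5938, 0.1772, 0.1384]
ee_rot: [-1.572, -0.001, -1.861]
wrist_force: [-3.1, -3.7, 2.5]
width: 0.0139
```

Run:
```python
from h import *
o=robot.get_obs();print(np.round(o['tool_pos'],4),o['ee_rot'],o['wrist_force'],o['wrist_torque'])
```

```text
[0.5938 0.1772 0.1384] [-1.57247023e+00 -1.38020939e-03 -1.86053756e+00] [-3.14460443 -3.69687933  2.45982218] [-0.77882098  0.8845743   0.01461758]
```

Call:
step_arm:
  commands:
    - {"xyz":[-0.0004,-0.0005,0],"twist":[0,0,0]}
    - {"xyz":[-0.0008,-0.001,0],"twist":[0,0,0]}
    - {"xyz":[-0.0008,-0.001,0.0005],"twist":[0,0,0]}
    - {"xyz":[-0.0008,-0.001,0.0005],"twist":[0,0,0]}

```text
time: 13.3
tool_pos: [0.5937, 0.1771, 0.1386]
ee_rot: [-1.571, 0.001, -1.86]
wrist_force: [1.0, -0.3, -2.9]
width: 0.0137
```

Run:
```python
from h import *
o=robot.get_obs();print(np.round(o['tool_pos'],4),o['ee_rot'],o['wrist_force'],o['wrist_torque'])
```

```text
[0.5937 0.1771 0.1386] [-1.57141015e+00  7.30548662e-04 -1.86015124e+00] [ 1.02950467 -0.32702382 -2.85799671] [-0.13285675  0.03739425 -0.00720315]
```

The spring no longer pushes the tool up; the tool is now pulled down with -2.9 N (weight plus lock): the lugs are up in the pockets at 92.1 mm and side force is gone. Opening.

Call:
step_arm:
  commands:
    - {"xyz":[0,0,-0.0003],"twist":[0,0,0]}
    - {"xyz":[0,0,-0.0003],"twist":[0,0,0]}
    - {"xyz":[0,0,-0.0003],"twist":[0,0,0]}
    - {"xyz":[0,0,-0.0003],"twist":[0,0,0]}
    - {"xyz":[0,0,-0.0003],"twist":[0,0,0]}
    - {"xyz":[0,0,-0.0003],"twist":[0,0,0]}
    - {"xyz":[0,0,-0.0003],"twist":[0,0,0]}
    - {"xyz":[0,0,-0.0003],"twist":[0,0,0]}
    - {"xyz":[0,0,-0.0003],"twist":[0,0,0]}
    - {"xyz":[0,0,-0.0003],"twist":[0,0,0]}
  fingers: 120

```text
time: 14.13
tool_pos: [0.5936, 0.1766, 0.1392]
ee_rot: [-1.571, -0.0, -1.86]
wrist_force: [0.6, 0.2, -0.1]
width: 0.0499
```

Run:
```python
from h import *
s,_=robot.snapshot('scene')
crop(s,295,240,60,70,8,'pics/c8.png'); 
o=robot.get_obs();print(np.round(o['tool_pos'],4),o['width'],o['wrist_force'],o['wrist_torque'])
```

```text
[0.5936 0.1766 0.1392] 0.04963718612932637 [-0.21302223  0.38601725 -0.02136439] [-0.00648068  0.14866648 -0.00116729]
```

View pics/c8.png

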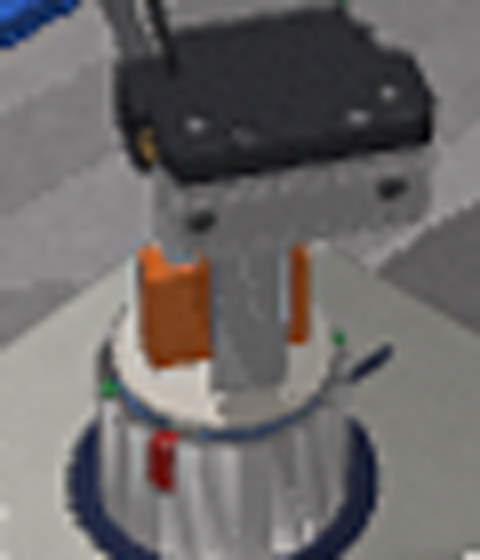

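Released, force zero. Fingers are clear of the bar; the cartridge hasn't moved. Rise straight, then move aside to see it from above.

Call:
step_arm:
  commands:
    - {"xyz":[0,0,0.01],"twist":[0,0,0]}
    - {"xyz":[0,0,0.03],"twist":[0,0,0]}
    - {"xyz":[0,0,0.06],"twist":[0,0,0]}
    - {"xyz":[0,0,0.09],"twist":[0,0,0]}
    - {"xyz":[0,0,0.12],"twist":[0,0,0]}
    - {"xyz":[-0.03,-0.03,0.12],"twist":[0,0,0]}
    - {"xyz":[-0.05,-0.06,0.12],"twist":[0,0,0]}
    - {"xyz":[-0.07,-0.09,0.12],"twist":[0,0,0]}
    - {"xyz":[-0.09,-0.12,0.12],"twist":[0,0,0]}
    - {"xyz":[-0.11,-0.15,0.12],"twist":[0,0,0]}
    - {"xyz":[-0.14,-0.18,0.12],"twist":[0,0,0]}
    - {"xyz":[-0.14,-0.18,0.12],"twist":[0,0,0]}

```text
time: 15.18
tool_pos: [0.45, -0.0071, 0.2605]
ee_rot: [-1.57, -0.003, -1.866]
wrist_force: [0.9, -0.3, 0.7]
width: 0.05
```

Run:
```python
from h import *
s,ds=robot.snapshot('scene');t,dt=robot.snapshot('top')
a=[cv2.resize(t[150:270,205:325],(400,400),interpolation=cv2.INTER_CUBIC),cv2.resize(s[240:330,280:370],(400,400),interpolation=cv2.INTER_CUBIC)]
cv2.imwrite('pics/c9.png',cv2.cvtColor(np.hstack(a),cv2.COLOR_RGB2BGR))
cv2.imwrite('pics/t9.png',cv2.cvtColor(t,cv2.COLOR_RGB2BGR))
i=t.astype(int);m=(i[...,0]>110)&(i[...,2]<90)&(i[...,0]-i[...,1]>50);w=np.zeros_like(m);w[180:235,240:295]=1
ys,xs=np.nonzero(m&w);P=onz('top',np.c_[xs,ys],.16)[:,:2]
if len(P):
    v=np.linalg.svd(P-P.mean(0),full_matrices=False)[2][0]
    print('bar',len(P),P.mean(0),np.degrees(np.arctan2(v[1],v[0])),'z',np.percentile(frompix('top',np.c_[xs,ys],dt[ys,xs])[:,2],[10,50,90]))
o=robot.get_obs();print(np.round(o['tool_pos'],4),o['wrist_force'])
```

```text
bar 139 [0.59086672 0.17868417] 177.8660097734191 z [0.15746955 0.15991449 0.16180015]
[ 0.4533 -0.0042  0.2605] [0.0828019  0.36079208 0.09065741]
```

View pics/c9.png

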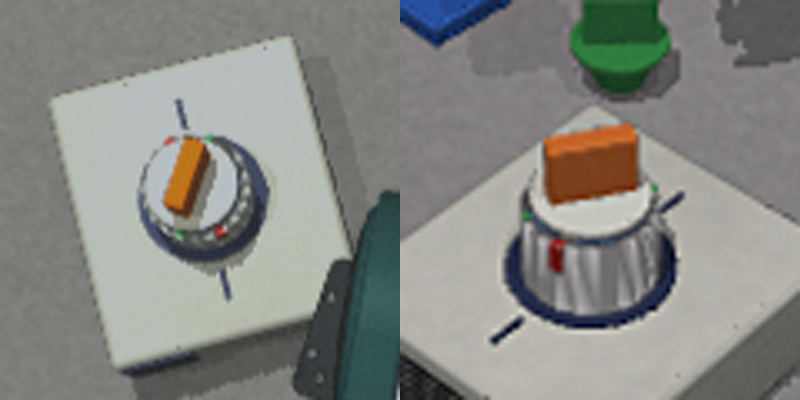

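View pics/t9.png

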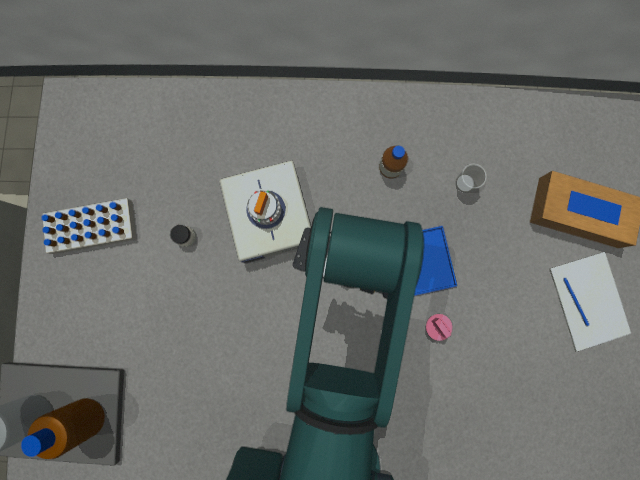

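The view shows the cartridge seated in the collar, the arm clear; bottle, beaker, jar and both look-alikes are where they were. The bar's PCA angle (178°) includes the side face, so I check it again with the bright top face only.

Run:
```python
from h import *
t,dt=robot.snapshot('top')
i=t.astype(int);m=(i[...,0]>110)&(i[...,2]<90)&(i[...,0]-i[...,1]>50);w=np.zeros_like(m);w[180:235,240:295]=1
ys,xs=np.nonzero(m&w);W=frompix('top',np.c_[xs,ys],dt[ys,xs])
r=i[ys,xs,0];print('red hist',np.percentile(r,[5,25,50,75,95]))
for th in(0,190,205):
    k=(r>th)&(abs(W[:,2]-.16)<.004) if th else r>0
    if k.sum()>8:
        rr=cv2.minAreaRect(np.c_[xs,ys][k].astype(np.float32));b=onz('top',cv2.boxPoints(rr),.16)[:,:2]
        e=[b[1]-b[0],b[2]-b[1]];e=max(e,key=np.linalg.norm)
        print(th,k.sum(),'rect centre',onz('top',rr[0],.16)[0],'angle',np.degrees(np.arctan2(e[1],e[0])),np.linalg.norm(b[1]-b[0]),np.linalg.norm(b[2]-b[1]),'z',np.median(W[k,2]))
m=np.zeros(i.shape[:2],bool);m[185:215,245:285]=True
m&=(i.min(-1)>165);ys,xs=np.nonzero(m);W=frompix('top',np.c_[xs,ys],dt[ys,xs]);k=abs(W[:,2]-.123)<.008
print('flange',k.sum(),np.median(W[k],axis=0)); A=np.c_[W[k][:,:2],np.ones(k.sum())];print('plane',np.linalg.lstsq(A,W[k][:,2],rcond=None)[0])
for nm,uv in(('bottle',(398,153)),('beaker',(472,178)),('jar',(180,234))): print(nm,np.abs(i[uv[1]-15:uv[1]+15,uv[0]-15:uv[0]+15]-np.load('top0.npy').astype(int)[uv[1]-15:uv[1]+15,uv[0]-15:uv[0]+15]).mean())
```

```text
red hist [139.85 186.   188.   189.   190.  ]
0 140 rect centre [0.58183565 0.17666649 0.16      ] angle -164.23665050805002 0.03102799480907079 0.06662382019071324 z 0.16020034616268292
flange 261 [0.59470224 0.16907382 0.12410825]
plane [-0.01776846  0.00159296  0.13433061]
bottle 7.491851851851852
beaker 9.188518518518519
jar 7.494074074074074
```

Run:
```python
from h import *
t,dt=robot.snapshot('top')
i=t.astype(int);m=np.zeros(i.shape[:2],np.uint8);m[180:235,240:295]=((i[...,0]>175)&(i[...,1]>90)&(i[...,2]<90)&(i[...,0]-i[...,1]>50))[180:235,240:295]
n,l,st,c=cv2.connectedComponentsWithStats(m);j=1+np.argmax(st[1:,4]);ys,xs=np.nonzero(l==j)
rr=cv2.minAreaRect(np.c_[xs,ys].astype(np.float32));b=onz('top',cv2.boxPoints(rr),.16)[:,:2];e=max([b[1]-b[0],b[2]-b[1]],key=np.linalg.norm)
print(len(xs),onz('top',rr[0],.16)[0],np.degrees(np.arctan2(e[1],e[0])),np.linalg.norm(b[1]-b[0]),np.linalg.norm(b[2]-b[1]),'z',np.percentile(frompix('top',np.c_[xs,ys],dt[ys,xs])[:,2],[10,50,90]))
z=np.load('top0.npy').astype(int);print('noise bg',np.abs(i[100:130,200:230]-z[100:130,200:230]).mean())
```

```text
115 [0.5929393  0.17985243 0.16      ] -16.79224081993171 0.0426257523109176 0.012101606669331126 z [0.15775039 0.16037742 0.16248595]
noise bg 9.954444444444444
```

Bar at -16.8° (33° or 0.58 rad from the unit's x axis), centre within 1.5 mm of the collar's, bar top at 160.4 mm (underside about 92.3 mm), flange top at 124.1 mm (92.1 mm). The bottle, beaker and jar pixels differ no more than image noise. Handing in.

```bash
python3 -c "
from bench import robot
print(robot.close_job())"
```

```text
the job is handed in; nothing more can be done
None
```

I took the orange-gripped cartridge from the blue tray and fitted it into the collar. I lined it up by the red marks (slots at about 31° in the world, 14.5° off the unit's x axis). I pushed it down to about 87.5 mm and turned it clockwise to the end stop at 50°, where the torque reached 0.16 N m. It then sprang up and I released it, handing in at about 15 s of the 72 s allowed. The highest force I read while fitting was about 6 N.

**Last checks (top camera):**
- **Height:** the underside is at about 92.1 mm by the flange and 92.3 mm by the bar top, against the 92 mm lock height.
- **Centring:** the axis is within about 1.5 mm of the collar's.
- **Turn:** the bar is at -16.8°, about 0.58 rad from the unit's x axis.
- **Tilt:** about 0.018 rad, fitted from noisy depth.
- **Robot clear:** the gripper is open and the arm is clear of everything.
- **Bottle, beaker and jar:** they look unmoved, with picture changes no larger than image noise.

**Disagreements:**
- The two cameras differed by 4 mm on the collar's x, so I corrected by feel.
- There was a side load of up to 5 N on the way down and up, which I relieved with shifts of about 1 mm.
- My first two tries at the final bar angle (178° and -164°) were wrong because the colour mask took in other pixels. The third, on the bar's top face only, agreed with the tool yaw.

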